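# Feel round a clamped pot lid for an even seat

## Task

Before the pot goes on the fire, check by feel that its clamped lid sits evenly on its seal: with the gripper closed, run the fingertips lightly along the flat rim of the lid, from beside the clamp's left jaw, round the side facing the robot, to beside its right jaw (left and right as seen from the robot). Do it as one sweep without lifting off on the way, then lift away. Do not push the clamp, shift the pot or disturb the other things on the bench.

Things in the scene. Friction and masses are not known exactly. Their poses are not given: they have to be found in the camera images.
- pot: closed aluminium pot standing loose on the marble, 3 to 4.2 kg with lid and clamp; origin at the centre of its underside, z up. Its own +y points along the clamp's crossbar to the left jaw, -y to the right jaw, -x to the side facing the robot (yaw within 0.45 rad). Belly 198 mm across; loop handles below the rim on its -x and +x sides reach 137 mm from the axis, 95 mm high
- lid: aluminium lid on a silicone sealing ring: it gives straight down up to 3 mm (about 3.5 N per mm, then hard) and springs back. Same origin and axes as the pot. Its rim is a flat level ring, outer radius 112 mm, inner radius 84 mm, top face 122 mm above the pot's underside (the bench); inside that ring it rises to a shallow dome, 136 mm high at the centre
- clamp: steel lid clamp, same origin and axes as the pot, rigidly fixed: a crossbar 24 mm wide along y over the middle of the lid (underside 144 mm, top 149 mm above the bench), ending in two hooked jaws 24 mm wide that go down outside the rim at y = +/-122 mm; a central screw with a short cross handle whose top is 173 mm above the bench
- rim1 (a point): point on the top face of the lid's flat rim, 102 mm from the pot's axis (10 mm in from the edge), 24 degrees round from the left jaw (the first: nearest the left jaw)
- rim2 (a point): point on the top face of the lid's flat rim, 102 mm from the pot's axis (10 mm in from the edge), 46 degrees round from the left jaw
- rim3 (a point): point on the top face of the lid's flat rim, 102 mm from the pot's axis (10 mm in from the edge), 68 degrees round from the left jaw
- rim4 (a point): point on the top face of the lid's flat rim, 102 mm from the pot's axis (10 mm in from the edge), 90 degrees round from the left jaw (the middle of the front)
- rim5 (a point): point on the top face of the lid's flat rim, 102 mm from the pot's axis (10 mm in from the edge), 112 degrees round from the left jaw
- rim6 (a point): point on the top face of the lid's flat rim, 102 mm from the pot's axis (10 mm in from the edge), 134 degrees round from the left jaw
- rim7 (a point): point on the top face of the lid's flat rim, 102 mm from the pot's axis (10 mm in from the edge), 156 degrees round from the left jaw (the last: nearest the right jaw)
- mortar: white ceramic mortar, open upward, 128 mm across the rim, 85 mm tall; origin at the centre of its underside; a bystander, leave it alone
- pestle: white ceramic pestle lying on the bench along its own x axis, 130 mm long, up to 33 mm thick; origin at the centre of its underside; a bystander, leave it alone
- sieve: blue plastic sieve lying mouth down: dome 158 mm across and 56 mm high, flat handle reaching 179 mm from the centre along its own +x; origin at the centre of its underside; a bystander, leave it alone
- tumbler: stainless steel tumbler, upright, 77 mm across the mouth, 102 mm tall; origin at the centre of its underside; a bystander, leave it alone
- trivet: small round hard silicone trivet, 94 mm across, 10 mm thick; origin at the centre of its underside; a bystander, leave it alone
- spoon: steel spoon lying on the bench along its own x axis, 190 mm long; origin at the centre of its underside; a bystander, leave it alone
- spice_jar: small glass spice jar with a steel cap, 54 mm across, 85 mm tall; origin at the centre of its underside; a bystander, leave it alone

How it is judged:
By the outcome, as a careful person would: the job done as asked, in the order asked, and still so for the second after the job is handed in, with the robot touching nothing.
It also fails if it takes over 56 s, if anything falls off the work surface, if the arm or the gripper's body presses on something with over 40 N, if the wrist force passes 120 N, or if a joint passes its speed limit or range.

## Robot

A 7-joint arm with a two-finger parallel gripper is mounted at the origin on the work surface. World frame = base frame: x ahead of the robot, y to its left, z up, the work surface at z = 0. Lengths are in mm, angles in rad, forces in N, time in s.
With the tool pointing down it reaches from about 400 to 900 mm from the base axis. Payload 5.5 kg.
Tool frame: the origin (TCP) lies between the finger pads, 19 mm behind the fingertips; this is the grasp point; z points along the fingers, y is the line along which they close (so a half turn about z gives the same grasp; the last joint's range is limited). The gripper opens to 92 mm and grips with 3 to 60 N. Pads are 19 mm wide; open, the fingers measure 130 mm over their backs; the gripper's body (75 mm by 190 mm) begins 47 mm behind the grasp point.
Start: joints at [-1.074, 0.501, -0.427, 1.55, 0.221, 1.138, -0.21], TCP at [150.551, 632.324, 245.529] pointing down, gripper open.
Joint ranges: [-2.88, 2.88], [-0.31, 2.03], [-1.54, 1.56], [0.2, 2.42], [-1.41, 4.55], [0.19, 2.02], [-2.57, 2.57]. Speed limits (rad/s): [2.57, 2.57, 3.14, 3.14, 3.14, 3.14, 3.14].

## Interface

Orientations are given as a 3x3 rotation matrix whose columns are the frame's x, y, z axes.
In Python, from rig import robot, grab_frame, camera_params, job, recognise, regions_of gives the robot as it stands.
- The arm moves only by the tool step_arm, never from a script. Its argument "plan" is a list that holds one entry, the list of rows, each a list of 5 numbers: the shift along the tool's x, y, z in m, then the turn about the tool's z in rad, then the opening, from -1 (shut) to 1 (fully open). In form: [[[dx, dy, dz, twist, claw], ...]]. A call has 1 to 5 rows; each row is the pose to reach, as a shift and turn from the pose commanded when the call began, along the tool's axes at that moment; what a row does not reach only later rows make up. A row lasts 1/8 s, in which the tool goes at most 62.5 mm and 10.7 degrees, less where a joint would pass 70% of its speed; a pose out of reach is approached as far as the arm can. A call with a gripper value outside its range is refused whole. The fingers move at their own pace and stop on an object; the grip force is fixed at half the most. Time passes only in rows, so rows that repeat a pose let the fingers close. It gives the time, the measured TCP pose, the force, the opening and the grip force at its end, in the units of the state.
- robot.state(): the state, without advancing time (a new reading comes with each control period).
- grab_frame(name): name is "scene" or "top" or "wrist"; returns the picture (420x560x3 uint8, blue, green, red); there is no depth.
- camera_params(name): a dict with "fx", "fy", "cx", "cy" (pixels), "cam_to_world" (4x4, takes a point from camera to world coordinates); the wrist camera has in their place "mount" (4x4, takes a point from camera to tool coordinates, whose origin is the TCP and whose axes are the flange's). Camera axes: x right, y down, z forward; pixel columns grow to the right and rows downward; lengths in mm; the calibration is good to about 2 mm. A picture is of the moment at which its call begins: read the wrist's pose just before it. camera_params takes no time and is no camera call.
- job.close_job(): hands the job in; it is judged then, once.
Trained networks look in the newest picture that a camera, given by its name, has taken for a name from the list of things; names that differ only in an ending like _2 or _b are one class to them, and where a whole thing is asked for, a point or a joint stands for the part that bears it (a point fixed in the world has none). Each returns a list of dicts, best first, with "p" (0 to 1); they miss things now and then, are a little off and sometimes report something else, mostly with a low value. They report only what shows in the picture. A call takes as long as a camera call.
- recognise(camera, label): "bbox" ([left, top, right, bottom] in pixels, round what is visible of it).
- regions_of(camera, label): "region" (420x560 bool, what is visible of it) and "bbox" ([left, top, right, bottom] in pixels, round what is visible of it).
The state is a dict: "time": time; "joint_pos": joint angles; "joint_vel": joint speeds; "joint_efforts": joint torques, N m; "ee_pos": TCP position; "eef_rot": TCP orientation; "contact_force": force on the tool from outside, world axes, zero at the start; "wrist_torque": the same for the moment, N m; "finger_gap": finger opening in mm; "grip_force": force on a finger pad.
Only numpy, scipy, OpenCV 4.12 (cv2) and the standard library are available. Lean on these libraries where they do the work, as an engineer would, in place of code of your own. Each camera call takes 0.05 s, during which the arm holds its last target. There are 200 camera calls.

## Working session

There is one attempt and no reset: what is moved stays moved. The work goes in short steps, Python scripts to look and compute and a tool call to move; the robot and the scene stay as the last step left them, time stands still between calls to the robot, and variables do not carry over. Pictures are saved under pics/ and viewed, at most 10 in all, crops included, and the job is handed in when it is done.

Besides the shell and the picture viewer there is one more tool, called after "Request:" by a JSON object that holds its "fn" and its "kwargs", one argument or row to a line. step_arm: Moves the arm, as the interface text tells. Its arguments: {"type":"object","properties":{"plan":{"type":"array"}},"required":["plan"]}

```bash
mkdir -p pics; python3 - <<'E'
from rig import *
import cv2,numpy as np
np.set_printoptions(precision=4,suppress=True)
s=robot.state();print(s)
for c in("scene","top"):
    im=grab_frame(c);cv2.imwrite(f"pics/{c}0.png",im)
    print(c,camera_params(c))
    for l in("pot","lid","clamp","mortar","sieve","tumbler","spice_jar","pestle","trivet","spoon"):
        print(l,[(r["bbox"],round(r["p"],2)) for r in recognise(c,l)[:2]])
print(camera_params("wrist"))
E
```

```text
{'time': 0.0, 'joint_pos': array([-1.0738,  0.5019, -0.4268,  1.5515,  0.2208,  1.1383, -0.2103]), 'joint_vel': array([-0.0014, -0.0006,  0.0003, -0.0003,  0.001 ,  0.    ,  0.0011]), 'joint_efforts': array([  0.0005, -56.658 ,  -5.8159, -27.9115,  -0.0687,   0.0308,
         0.0002]), 'ee_pos': array([150.5018, 631.6502, 244.4691]), 'eef_rot': array([[-0.9728,  0.2317, -0.0005],
       [ 0.2317,  0.9728, -0.0019],
       [ 0.    , -0.002 , -1.    ]]), 'contact_force': array([-0.219 , -0.2687,  0.1614]), 'wrist_torque': array([-0.0079,  0.0123,  0.0359]), 'grip_force': 0.0, 'finger_gap': 91.44555265151031}
scene {'fx': 426.356754290806, 'fy': 426.356754290806, 'cx': 277.3263605042015, 'cy': 207.21994778397013, 'cam_to_world': array([[ -0.8557,   0.3148,  -0.4108, 995.9321],
       [  0.5175,   0.525 ,  -0.6756, 823.3835],
       [  0.003 ,  -0.7907,  -0.6122, 829.4454],
       [  0.    ,   0.    ,   0.    ,   1.    ]])}
pot [([205.6, 195.9, 300.7, 285.7], 0.85)]
lid [([211.6, 205.1, 299.0, 257.4], 0.91)]
clamp [([227.3, 194.1, 291.2, 265.5], 0.62)]
mortar [([312.2, 317.1, 374.6, 383.
[... 855 characters left out ...]
2.4], 0.92), ([389.0, 151.3, 434.9, 228.5], 0.55)]
mortar [([130.0, 159.7, 164.4, 196.2], 0.73)]
sieve [([388.4, 151.4, 433.1, 229.2], 0.82)]
tumbler [([197.3, 210.5, 222.8, 228.7], 0.67)]
spice_jar [([379.5, 252.3, 401.6, 267.0], 0.77)]
pestle [([159.6, 229.0, 167.5, 270.2], 0.62)]
trivet [([289.2, 200.4, 315.8, 232.0], 0.67)]
spoon [([238.5, 239.3, 290.2, 258.7], 0.84)]
{'fx': 302.30714074881575, 'fy': 302.30714074881575, 'cx': 273.6478140870804, 'cy': 207.4396364925982, 'mount': array([[  -0.0007,   -0.9526,   -0.3042,   82.1635],
       [   1.    ,   -0.0005,   -0.0005,    0.8752],
       [   0.0003,   -0.3042,    0.9526, -138.9338],
       [   0.    ,    0.    ,    0.    ,    1.    ]])}
```

```bash
python3 - <<'E'
import cv2,numpy as np
t=cv2.imread("pics/top0.png")[125:245,190:330]
cv2.imwrite("pics/topc.png",cv2.resize(t,None,fx=5,fy=5,interpolation=cv2.INTER_CUBIC))
t=cv2.imread("pics/scene0.png")[180:300,190:350]
cv2.imwrite("pics/scenec.png",cv2.resize(t,None,fx=5,fy=5,interpolation=cv2.INTER_CUBIC))
E
```

```text
(no output)
```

View pics/topc.png

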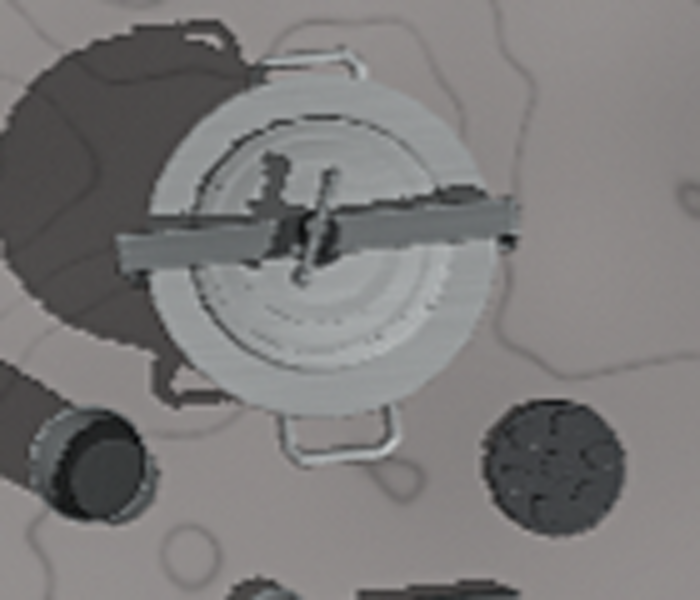

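View pics/scenec.png

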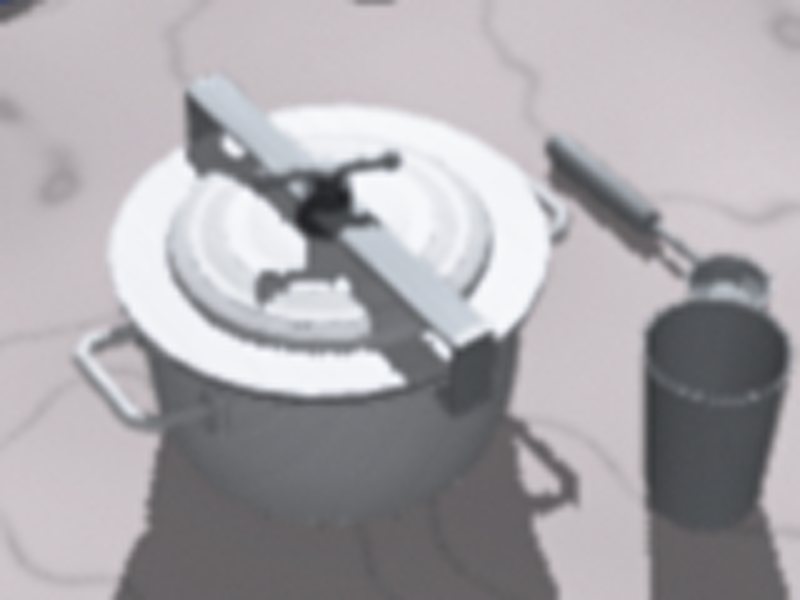

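The top view shows the lid from crop columns 150 to 493 and rows 75 to 415. The crossbar ends are near (120,255) and (518,217), and the tumbler and trivet stand clear in front. The scene view agrees: lid columns 108 to 552, bar running from (205,85) to (475,345).

```bash
cat >h.py <<'E'
from rig import *
import numpy as np
np.set_printoptions(precision=4,suppress=True)
def ray(c,p,z):
    k=camera_params(c);T=k["cam_to_world"]
    d=T[:3,:3]@[(p[0]-k["cx"])/k["fx"],(p[1]-k["cy"])/k["fy"],1]
    return T[:3,3]+d*(z-T[2,3])/d[2]
E
python3 - <<'E'
from h import *
import cv2
from scipy.optimize import least_squares
def un(p,o): return (np.array(p)+.5)/5-.5+o
T=[un(p,[190,125]) for p in[(150,215),(160,305),(195,362),(250,400),(325,415),(400,402),(455,355),(493,270),(485,175),(440,118)]]
S=[un(p,[190,180]) for p in[(108,245),(130,310),(200,365),(270,388),(330,395),(552,240),(530,180),(450,122),(345,105),(200,145)]]
for c,P in(("top",T),("scene",S)):
    W=np.array([ray(c,p,121)[:2] for p in P])
    r=least_squares(lambda q:np.hypot(*(W-q).T)-112,W.mean(0));print(c,r.x,r.fun)
a=ray("top",un((120,255),[190,125]),147);b=ray("top",un((518,217),[190,125]),147)
d=a-b;print("bar",a,b,np.linalg.norm(d),np.degrees(np.arctan2(-d[0],d[1])),(a+b)/2)
a=ray("scene",un((475,345),[190,180]),149);b=ray("scene",un((205,85),[190,180]),149)
d=a-b;print("bar",a,b,np.linalg.norm(d),np.degrees(np.arctan2(-d[0],d[1])),(a+b)/2)
E
```

```text
top [612.4759  88.3504] [-0.8319 -1.7154 -0.846  -0.8937 -0.765   2.2087 -0.7094 -2.3524 -0.0592
 -2.0813]
scene [609.4097  85.6847] [ 3.4001  0.6355 -0.6309  0.002   1.472  -0.8185  0.2564  2.8517  1.5917
 -3.8166]
bar [600.394  212.7248 147.    ] [619.8316 -34.9546 147.    ] 248.44096415849543 4.487310406175882 [610.1128  88.8851 147.    ]
bar [605.8911 215.0511 149.    ] [623.0134 -32.2694 149.    ] 247.9124821240898 3.960338895951427 [614.4522  91.3908 149.    ]
```

Request:
{"fn": "step_arm", "kwargs": {
  "plan": [
    [[-0.045, -0.036, 0, 0, -1], [-0.09, -0.072, 0, 0, -1], [-0.135, -0.108, 0, 0, -1], [-0.18, -0.144, 0, 0, -1], [-0.225, -0.18, 0, 0, -1]]
  ]
}}

```text
time: 1.72
ee_pos: [328.9, 403.6, 245.8]
eef_rot: [[-0.973, 0.232, 0.001], [0.232, 0.973, 0.001], [-0.0, 0.001, -1.0]]
contact_force: [0.6, 0.6, 0.3]
finger_gap: 46.7
grip_force: 0.0
```

Request:
{"fn": "step_arm", "kwargs": {
  "plan": [
    [[-0.045, -0.036, 0, 0, -1], [-0.09, -0.072, 0, 0, -1], [-0.135, -0.108, 0, 0, -1], [-0.18, -0.144, 0, 0, -1], [-0.225, -0.18, 0, 0, -1]]
  ]
}}

```text
time: 2.35
ee_pos: [506.0, 176.4, 245.9]
eef_rot: [[-0.973, 0.231, 0.001], [0.231, 0.973, 0.0], [-0.001, 0.001, -1.0]]
contact_force: [-0.1, 0.2, -0.5]
finger_gap: 1.1
grip_force: 0.0
```

Request:
{"fn": "step_arm", "kwargs": {
  "plan": [
    [[-0.043, -0.036, 0, 0, -1], [-0.085, -0.072, 0, 0, -1], [-0.085, -0.072, 0, 0, -1], [-0.085, -0.072, 0, 0, -1]]
  ]
}}

```text
time: 2.85
ee_pos: [570.6, 88.6, 245.3]
eef_rot: [[-0.973, 0.232, -0.001], [0.232, 0.973, 0.001], [0.001, 0.001, -1.0]]
contact_force: [-0.7, 0.7, -0.5]
finger_gap: 0.6
grip_force: 0.0
```

```bash
python3 - <<'E'
from h import *
import cv2
s=robot.state();print(s)
im=grab_frame("wrist");cv2.imwrite("pics/w1.png",im);np.savez("w1.npz",p=s["ee_pos"],R=s["eef_rot"])
print([(r["bbox"],r["p"]) for r in recognise("wrist","lid")[:2]],[(r["bbox"],r["p"]) for r in recognise("wrist","clamp")[:2]])
E
```

```text
{'time': 2.85, 'joint_pos': array([-0.0881,  0.3435, -0.1398,  1.7461,  0.0529,  1.0562,  1.0909]), 'joint_vel': array([-0.0242, -0.0106, -0.0229,  0.0104, -0.0003, -0.0018,  0.0003]), 'joint_efforts': array([  1.6419, -48.4839,   0.2402, -27.6853,   0.2092,   0.063 ,
         0.0208]), 'ee_pos': array([570.5883,  88.6405, 245.2951]), 'eef_rot': array([[-0.9727,  0.2319, -0.0007],
       [ 0.2319,  0.9727,  0.0007],
       [ 0.0009,  0.0005, -1.    ]]), 'contact_force': array([-0.6634,  0.6777, -0.5232]), 'wrist_torque': array([ 0.0514,  0.0117, -0.0187]), 'grip_force': 0.0, 'finger_gap': 0.5622969009942914}
[([164.6, 125.2, 397.4, 343.7], 0.86), ([154.3, 191.4, 430.2, 292.4], 0.3)] [([153.3, 192.9, 430.1, 292.7], 0.89)]
```

View pics/w1.png

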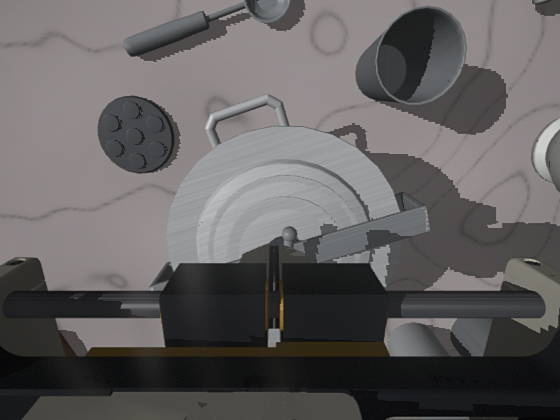

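The wrist view shows the lid's front arc, with left edge near (167,235), top near (290,126) and right edge near (398,200). The left half of the bar runs from (310,245) to (428,218). The closed fingers are the narrow piece at (275,255). I'll refine the pot pose from the lid mask.

```bash
cat >>h.py <<'E'
def wray(p,z,pos,R):
    k=camera_params("wrist");M=k["mount"]
    t=R@M[:3,3]+pos;d=R@M[:3,:3]@[(p[0]-k["cx"])/k["fx"],(p[1]-k["cy"])/k["fy"],1]
    return t+d*(z-t[2])/d[2]
E
python3 - <<'E'
from h import *
import cv2
from scipy.optimize import least_squares
n=np.load("w1.npz");p,R=n["p"],n["R"]
print("tip px chk")
for c in("wrist","top"):
    if c=="top": pass
    r=regions_of("wrist","lid")[0]["region"].astype(np.uint8)
    break
ct=max(cv2.findContours(r,0,cv2.CHAIN_APPROX_NONE)[0],key=len)[:,0]
W=np.array([wray(q,122,p,R)[:2] for q in ct])
sel=ct[:,1]<200
r=least_squares(lambda q:np.hypot(*(W[sel]-q).T)-112,[611,88],loss="soft_l1");print(r.x,np.std(r.fun),sel.sum())
r=least_squares(lambda q:np.hypot(*(W[sel]-q[:2]).T)-q[2],[611,88,112],loss="soft_l1");print(r.x)
man=np.array([wray(q,122,p,R)[:2] for q in[(167,225),(178,190),(206,155),(250,131),(290,126),(340,141),(372,168),(390,200)]])
r=least_squares(lambda q:np.hypot(*(man-q).T)-112,[611,88]);print("man",r.x,r.fun)
e=wray((428,219),149,p,R);print("bar end",e,np.degrees(np.arctan2(-(e[0]-611.5),e[1]-88)))
a,b=wray((310,240),149,p,R),wray((425,207),149,p,R);d=b-a;print("bar edge yaw",np.degrees(np.arctan2(-d[0],d[1])))
im=cv2.imread("pics/w1.png")[200:300,215:335];cv2.imwrite("pics/w1c.png",cv2.resize(im,None,fx=5,fy=5))
E
```

```text
tip px chk
[614.0523  88.8796] 0.5900890143003312 251
[611.4952  89.4822 109.7493]
man [615.2013  87.0165] [-2.1412 -1.6123 -0.3548  1.3835  2.107   0.5934 -1.3616 -3.0522]
bar end [603.2973 212.8838 149.    ] 3.7579572626355016
bar edge yaw 4.058224107114664
```

View pics/w1c.png

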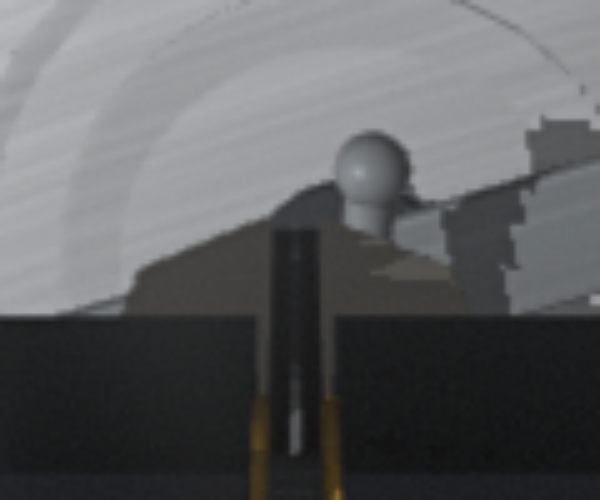

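Request:
{"fn": "step_arm", "kwargs": {
  "plan": [
    [[0.005, 0.017, 0, 0.173, -1], [0.01, 0.035, 0, 0.346, -1], [0.015, 0.052, 0, 0.519, -1], [0.02, 0.07, 0, 0.692, -1], [0.0255, 0.087, 0, 0.864, -1]]
  ]
}}

```text
time: 3.68
ee_pos: [565.6, 180.6, 245.7]
eef_rot: [[-0.452, 0.892, 0.0], [0.892, 0.452, 0.0], [0.0, 0.0, -1.0]]
contact_force: [-0.1, -0.2, -0.8]
finger_gap: 0.5
grip_force: 0.0
```

Request:
{"fn": "step_arm", "kwargs": {
  "plan": [
    [[0, 0, 0.03, 0, -1], [0, 0, 0.06, 0, -1], [0, 0, 0.08, 0, -1], [0, 0, 0.085, 0, -1], [0, 0, 0.085, 0, -1]]
  ]
}}

```text
time: 4.3
ee_pos: [566.2, 179.3, 160.8]
eef_rot: [[-0.456, 0.89, 0.0], [0.89, 0.456, 0.0], [0.0, 0.0, -1.0]]
contact_force: [-0.6, -0.3, 0.1]
finger_gap: 0.4
grip_force: 0.0
```

```bash
python3 - <<'E'
from h import *
import cv2
s=robot.state();print(s["ee_pos"],s["eef_rot"],s["joint_pos"],s["contact_force"])
for c in("wrist","scene"):
  im=grab_frame(c);cv2.imwrite(f"pics/{c}2.png",im)
im=cv2.imread("pics/scene2.png")[150:300,170:370]
cv2.imwrite("pics/s2.png",cv2.resize(im,None,fx=4,fy=4))
E
```

```text
[566.1624 179.3451 160.8454] [[-0.4564  0.8898  0.0001]
 [ 0.8898  0.4564  0.0003]
 [ 0.0002  0.0002 -1.    ]] [-0.3346  0.4619 -0.0222  1.7818  0.0124  0.8979  0.1117] [-0.5513 -0.3028  0.0956]
```

View pics/s2.png

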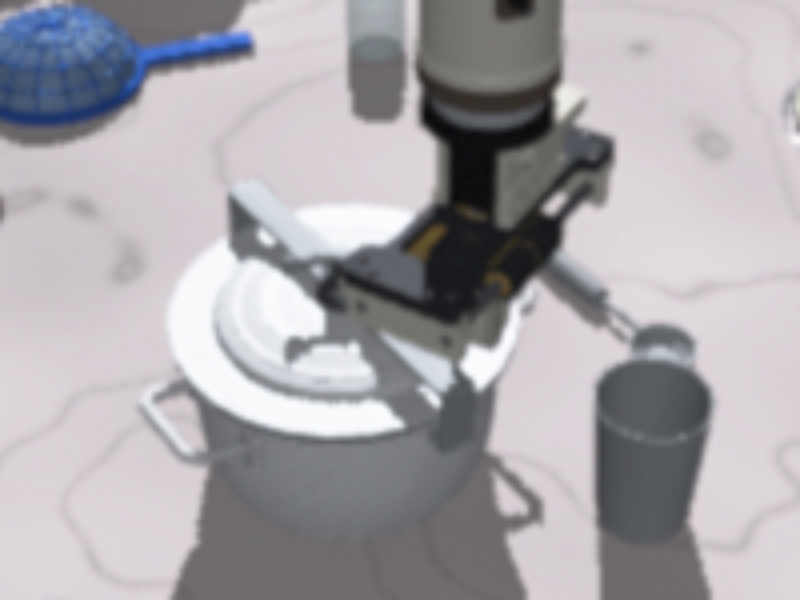

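View pics/wrist2.png

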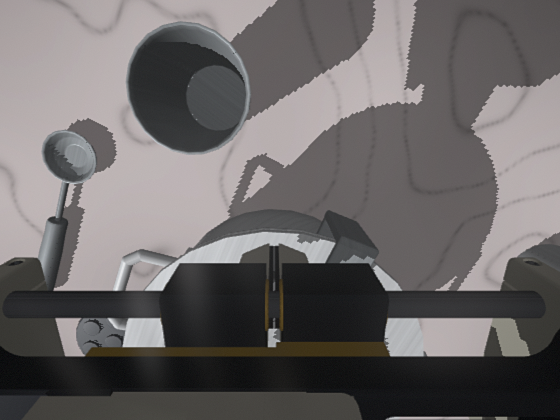

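The tool is above the rim beside the left jaw, clear of the bar, in both views. The wrist view shows the rim edge just outboard of the tips at (275,233). J7 rises as the twist goes negative, so I'll let the tool lag the radial direction a little by the end of the sweep.

```bash
python3 - <<'E'
from h import *
s=robot.state();p,R=s["ee_pos"],s["eef_rot"]
e=wray((275,233),122,p,R);print(e,np.hypot(e[0]-612.5,e[1]-88.3),R.T@(e-p))
c=np.array([612.5,88.3]);print("r now",np.hypot(*(p[:2]-c)))
for n in range(8):
    o=.045*n;rows=[]
    for i in range(1,6):
        a=.2923*i/5
        v=102*np.array([np.cos(a)-1,-np.sin(a)])   # in radial frame (x out, y toward left jaw)
        # tool x lags radial: tool frame = radial frame twisted by +o
        x= np.cos(o)*v[0]+np.sin(o)*v[1]; y=-np.sin(o)*v[0]+np.cos(o)*v[1]
        rows.append([round(x/1e3,4),round(y/1e3,4),0,round(-.0495*i,4),-1])
    print(n,rows)
E
```

```text
[564.5219 187.9348 122.    ] 110.5848046209697 [ 8.8477  1.7964 39.6503]
r now 101.71292244108263
0 [[np.float64(-0.0002), np.float64(-0.006), 0, -0.0495, -1], [np.float64(-0.0007), np.float64(-0.0119), 0, -0.099, -1], [np.float64(-0.0016), np.float64(-0.0178), 0, -0.1485, -1], [np.float64(-0.0028), np.float64(-0.0236), 0, -0.198, -1], [np.float64(-0.0043), np.float64(-0.0294), 0, -0.2475, -1]]
1 [[np.float64(-0.0004), np.float64(-0.0059), 0, -0.0495, -1], [np.float64(-0.0012), np.float64(-0.0119), 0, -0.099, -1], [np.float64(-0.0024), np.float64(-0.0177), 0, -0.1485, -1], [np.float64(-0.0038), np.float64(-0.0235), 0, -0.198, -1], [np.float64(-0.0056), np.float64(-0.0292), 0, -0.2475, -1]]
2 [[np.float64(-0.0007), np.float64(-0.0059), 0, -0.0495, -1], [np.float64(-0.0018), np.float64(-0.0118), 0, -0.099, -1], [np.float64(-0.0032), np.float64(-0.0176), 0, -0.1485, -1], [np.float64(-0.0049), np.float64(-0.0233), 0, -0.198, -1], [np.float64(-0.007), np.float64(-0.0289), 0, -0.2475, -1]]
3 [[np.float64(-0.001), np.float64(-0.0059), 0, -0.0495, -1], [np.float64(-0.0023), np.float64(-0.011
[... 691 characters left out ...]
-0.008), np.float64(-0.0224), 0, -0.198, -1], [np.float64(-0.0108), np.float64(-0.0277), 0, -0.2475, -1]]
6 [[np.float64(-0.0018), np.float64(-0.0057), 0, -0.0495, -1], [np.float64(-0.0038), np.float64(-0.0113), 0, -0.099, -1], [np.float64(-0.0063), np.float64(-0.0167), 0, -0.1485, -1], [np.float64(-0.009), np.float64(-0.022), 0, -0.198, -1], [np.float64(-0.012), np.float64(-0.0272), 0, -0.2475, -1]]
7 [[np.float64(-0.002), np.float64(-0.0056), 0, -0.0495, -1], [np.float64(-0.0043), np.float64(-0.0111), 0, -0.099, -1], [np.float64(-0.007), np.float64(-0.0164), 0, -0.1485, -1], [np.float64(-0.01), np.float64(-0.0216), 0, -0.198, -1], [np.float64(-0.0132), np.float64(-0.0266), 0, -0.2475, -1]]
```

Request:
{"fn": "step_arm", "kwargs": {
  "plan": [
    [[0, 0, 0.009, 0, -1], [0, 0, 0.015, 0, -1], [0, 0, 0.018, 0, -1], [0, 0, 0.0185, 0, -1]]
  ]
}}

```text
time: 4.9
ee_pos: [566.1, 178.6, 141.6]
eef_rot: [[-0.456, 0.89, -0.001], [0.89, 0.456, -0.0], [0.0, -0.001, -1.0]]
contact_force: [0.2, 0.1, -0.5]
finger_gap: 0.3
grip_force: 0.0
```

Request:
{"fn": "step_arm", "kwargs": {
  "plan": [
    [[0, 0, 0.001, 0, -1], [0, 0, 0.002, 0, -1], [0, 0, 0.0023, 0, -1], [0, 0, 0.0023, 0, -1]]
  ]
}}

```text
time: 5.4
ee_pos: [566.4, 178.7, 140.1]
eef_rot: [[-0.456, 0.89, 0.0], [0.89, 0.456, 0.0], [-0.0, 0.0, -1.0]]
contact_force: [-1.3, -0.4, 4.3]
finger_gap: 0.6
grip_force: 2.1
```

Contact at 4.3 N, about as expected for 1.2 mm of give. I'll start the sweep.

Request:
{"fn": "step_arm", "kwargs": {
  "plan": [
    [[-0.0002, -0.006, 0, -0.0495, -1], [-0.0007, -0.0119, 0, -0.099, -1], [-0.0016, -0.0178, 0, -0.1485, -1], [-0.0028, -0.0236, 0, -0.198, -1], [-0.0043, -0.0294, 0, -0.2475, -1]]
  ]
}}

```text
time: 6.02
ee_pos: [543.4, 162.4, 140.5]
eef_rot: [[-0.661, 0.75, 0.003], [0.75, 0.661, 0.002], [-0.001, 0.004, -1.0]]
contact_force: [1.5, 2.1, 2.9]
finger_gap: 0.3
grip_force: 1.4
```

Request:
{"fn": "step_arm", "kwargs": {
  "plan": [
    [[-0.0004, -0.0059, 0.0002, -0.0495, -1], [-0.0012, -0.0119, 0.0004, -0.099, -1], [-0.0024, -0.0177, 0.0004, -0.1485, -1], [-0.0038, -0.0235, 0.0004, -0.198, -1], [-0.0056, -0.0292, 0.0004, -0.2475, -1]]
  ]
}}

```text
time: 6.65
ee_pos: [525.3, 139.3, 140.3]
eef_rot: [[-0.825, 0.565, 0.004], [0.565, 0.825, 0.002], [-0.002, 0.004, -1.0]]
contact_force: [2.0, 2.0, 3.1]
finger_gap: -0.1
grip_force: 1.7
```

```bash
python3 -c "
from h import *
s=robot.state();print(s['joint_pos'],s['contact_force'],s['ee_pos'],np.hypot(*(s['ee_pos'][:2]-[612.5,88.3])))"
```

```text
[-0.1998  0.4132 -0.1327  1.9208  0.0724  0.8079  0.599 ] [2.0203 2.0211 3.126 ] [525.34   139.2859 140.2694] 100.97741051087527
```

Request:
{"fn": "step_arm", "kwargs": {
  "plan": [
    [[-0.0006, -0.0059, 0.0002, -0.0495, -1], [-0.0015, -0.0118, 0.0002, -0.099, -1], [-0.0029, -0.0176, 0.0002, -0.1485, -1], [-0.0046, -0.0233, 0.0002, -0.198, -1], [-0.0067, -0.0289, 0.0002, -0.2475, -1]]
  ]
}}

```text
time: 7.28
ee_pos: [514.4, 111.9, 140.1]
eef_rot: [[-0.938, 0.345, 0.004], [0.345, 0.938, 0.002], [-0.003, 0.003, -1.0]]
contact_force: [0.2, 3.0, 3.9]
finger_gap: 0.5
grip_force: 2.1
```

Request:
{"fn": "step_arm", "kwargs": {
  "plan": [
    [[-0.001, -0.0059, 0, -0.0495, -1], [-0.0023, -0.0117, 0, -0.099, -1], [-0.0039, -0.0174, 0, -0.1485, -1], [-0.0059, -0.023, 0, -0.198, -1], [-0.0082, -0.0285, 0, -0.2475, -1]]
  ]
}}

```text
time: 7.9
ee_pos: [511.9, 82.4, 140.0]
eef_rot: [[-0.994, 0.105, 0.003], [0.105, 0.994, 0.002], [-0.003, 0.002, -1.0]]
contact_force: [-0.7, 3.2, 4.1]
finger_gap: 0.4
grip_force: 2.3
```

```bash
python3 -c "
from h import *
s=robot.state();d=s['ee_pos'][:2]-[612.5,88.3];print(s['joint_pos'],s['contact_force'],s['ee_pos'],np.hypot(*d),np.degrees(np.arctan2(d[1],d[0]))%360-94.1)"
```

```text
[-0.0206  0.3822 -0.2278  1.9775  0.1166  0.7911  1.1513] [-0.6575  3.173   4.0605] [511.8601  82.4111 139.9547] 100.81203763761977 89.24881645478911
```

Request:
{"fn": "step_arm", "kwargs": {
  "plan": [
    [[-0.001, -0.0058, 0, -0.0495, -1], [-0.0024, -0.0116, 0, -0.099, -1], [-0.0042, -0.0172, 0, -0.1485, -1], [-0.0065, -0.0228, 0, -0.198, -1], [-0.009, -0.0281, 0, -0.2475, -1]]
  ]
}}

```text
time: 8.52
ee_pos: [517.4, 53.6, 139.8]
eef_rot: [[-0.99, -0.142, 0.002], [-0.142, 0.99, 0.002], [-0.002, 0.002, -1.0]]
contact_force: [-1.2, 3.9, 5.5]
finger_gap: 0.6
grip_force: 2.6
```

Request:
{"fn": "step_arm", "kwargs": {
  "plan": [
    [[-0.0015, -0.0058, 0, -0.0495, -1], [-0.0033, -0.0114, 0, -0.099, -1], [-0.0055, -0.017, 0, -0.1485, -1], [-0.008, -0.0224, 0, -0.198, -1], [-0.0108, -0.0277, 0, -0.2475, -1]]
  ]
}}

```text
time: 9.15
ee_pos: [531.3, 27.7, 139.6]
eef_rot: [[-0.925, -0.38, 0.0], [-0.38, 0.925, 0.002], [-0.001, 0.002, -1.0]]
contact_force: [-2.2, 4.0, 5.7]
finger_gap: 0.2
grip_force: 2.9
```

```bash
python3 -c "
from h import *
s=robot.state();d=s['ee_pos'][:2]-[612.5,88.3];print(s['joint_pos'],s['contact_force'],s['ee_pos'],np.hypot(*d),np.degrees(np.arctan2(d[1],d[0]))%360-94.1)
import cv2
im=grab_frame('top')[125:245,190:330];cv2.imwrite('pics/top3.png',cv2.resize(im,None,fx=5,fy=5,interpolation=cv2.INTER_CUBIC))"
```

```text
[ 0.156   0.4136 -0.314   1.9407  0.1693  0.8121  1.711 ] [-2.1748  3.9831  5.7401] [531.2518  27.7393 139.5677] 101.33538561748097 122.60007625472875
```

View pics/top3.png

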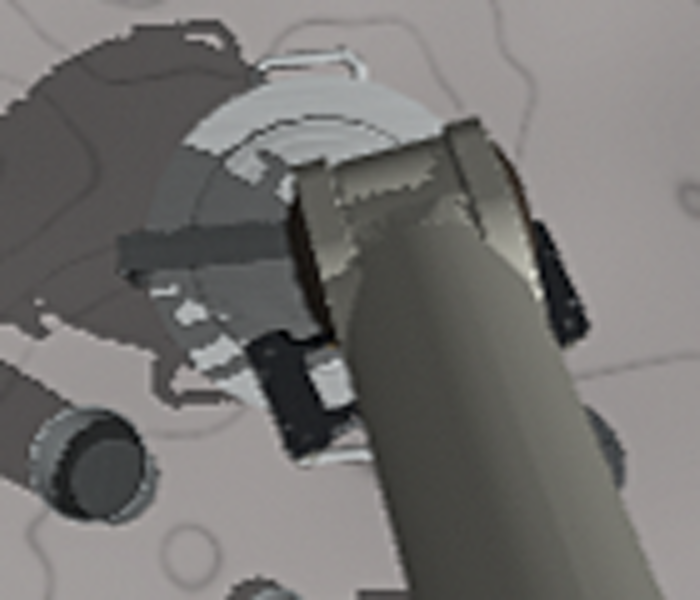

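The pot has not moved: the bar end is still at (120,255) and the rear handle at (320,60). I'll ease the pressure slightly and finish the arc.

Request:
{"fn": "step_arm", "kwargs": {
  "plan": [
    [[-0.0018, -0.0057, -0.0002, -0.0495, -1], [-0.0038, -0.0113, -0.0003, -0.099, -1], [-0.0063, -0.0167, -0.0003, -0.1485, -1], [-0.009, -0.022, -0.0003, -0.198, -1], [-0.012, -0.0272, -0.0003, -0.2475, -1]]
  ]
}}

```text
time: 9.82
ee_pos: [552.1, 6.7, 139.7]
eef_rot: [[-0.804, -0.595, -0.001], [-0.595, 0.804, 0.001], [-0.0, 0.002, -1.0]]
contact_force: [-3.7, 2.7, 7.0]
finger_gap: 0.5
grip_force: 2.9
```

Request:
{"fn": "step_arm", "kwargs": {
  "plan": [
    [[-0.002, -0.0056, 0, -0.0495, -1], [-0.0043, -0.0111, 0, -0.099, -1], [-0.007, -0.0164, 0, -0.1485, -1], [-0.01, -0.0216, 0, -0.198, -1], [-0.0132, -0.0266, 0, -0.2475, -1]]
  ]
}}

```text
time: 10.45
ee_pos: [578.1, -7.3, 139.5]
eef_rot: [[-0.634, -0.774, -0.002], [-0.774, 0.634, 0.001], [0.001, 0.002, -1.0]]
contact_force: [-4.2, 2.6, 6.1]
finger_gap: 0.5
grip_force: 3.1
```

```bash
python3 -c "
from h import *
s=robot.state();d=s['ee_pos'][:2]-[612.5,88.3];print(s['joint_pos'],s['contact_force'],s['ee_pos'],np.hypot(*d),np.degrees(np.arctan2(d[1],d[0]))%360-94.1)"
```

```text
[ 0.2806  0.4994 -0.4033  1.8228  0.2468  0.871   2.2163] [-4.2158  2.5858  6.0897] [578.0978  -7.2667 139.4965] 101.57024043705333 156.10208744395206
```

Request:
{"fn": "step_arm", "kwargs": {
  "plan": [
    [[0, 0, 0, 0, -1], [0, 0, 0, 0, -1], [0, 0, -0.01, 0, -1], [0, 0, -0.04, 0, -1], [0, 0, -0.09, 0, -1]]
  ]
}}

```text
time: 11.08
ee_pos: [577.7, -8.6, 228.9]
eef_rot: [[-0.636, -0.772, -0.004], [-0.772, 0.636, 0.0], [0.002, 0.003, -1.0]]
contact_force: [1.7, -0.5, 0.2]
finger_gap: 0.3
grip_force: 0.0
```

Request:
{"fn": "step_arm", "kwargs": {
  "plan": [
    [[0, 0, -0.03, 0, -1], [0.04, 0, -0.05, 0, -1], [0.09, 0, -0.05, 0, -1], [0.09, 0, -0.05, 0, -1], [0.09, 0, -0.05, 0, -1]]
  ]
}}

```text
time: 11.7
ee_pos: [522.1, -77.6, 279.9]
eef_rot: [[-0.636, -0.772, 0.001], [-0.772, 0.636, 0.0], [-0.001, -0.001, -1.0]]
contact_force: [-0.4, -0.3, -0.5]
finger_gap: 0.5
grip_force: 0.0
```

```bash
python3 - <<'E'
from h import *
import cv2
s=robot.state();print(s['ee_pos'],s['contact_force'],s['time'],np.abs(s['joint_vel']).max())
a=cv2.imread("pics/scene0.png");b=grab_frame("scene")
cv2.imwrite("pics/fin.png",cv2.resize(np.hstack([a,b])[120:400],(800,200)))
for l in("pot","clamp","lid","tumbler","mortar","spoon","pestle"): print(l,[(r["bbox"],round(r["p"],2)) for r in recognise("scene",l)[:1]])
E
```

```text
[522.1308 -77.5538 279.8718] [-0.3768 -0.3256 -0.5052] 11.7 0.020930660592131937
pot [([206.9, 197.6, 302.9, 283.5], 0.69)]
clamp [([226.3, 195.8, 289.4, 263.3], 0.71)]
lid [([212.5, 201.9, 294.5, 257.7], 0.78)]
tumbler [([317.2, 237.9, 349.7, 286.7], 0.78)]
mortar [([310.1, 316.9, 373.6, 384.2], 0.82)]
spoon [([300.7, 204.6, 347.1, 242.5], 0.77)]
pestle [([381.6, 290.4, 425.1, 318.1], 0.62)]
```

View pics/fin.png

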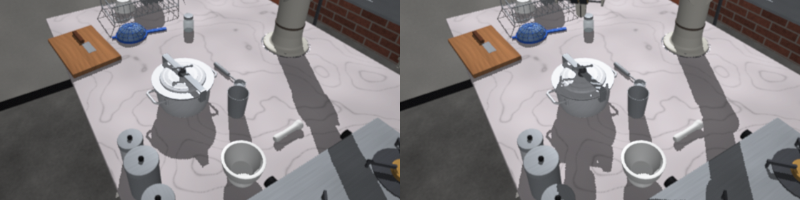

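The before and after views match: pot, tumbler, mortar and spoon are where they were, and the arm is clear of everything. I'll hand the job in.

```bash
python3 -c "
from rig import job
print(job.close_job())"
```

```text
the job is handed in; nothing more can be done
None
```

I swept the lid rim in one pass from beside the left jaw, round the front, to beside the right jaw at about 3–7 N, lifted away with no visible shift of the pot or the other things, and handed the job in at about 12 s; the hand-in returned no verdict.

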